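Hold a copper casting at the marked viewing angle

ROBOT

A 6-joint arm with a two-finger parallel gripper is mounted at the origin on the work surface. World frame = base frame: x ahead of the robot, y to its left, z up, the work surface at z = 0. Lengths are in mm, angles in degrees, forces in N, time in s.
With the tool pointing down it reaches from about 300 to 850 mm from the base axis. Payload 4.2 kg.
Tool frame: the origin (TCP) lies at the very end of the fingers, on their centre line; the grasp point (between the pads) lies 19 mm behind it (env.grip_depth is the distance from the TCP to the grasp point, in mm); z points along the fingers, y is the line along which they close (so a half turn about z gives the same grasp; the last joint's range is limited). The gripper opens to 91 mm and grips with 3 to 60 N. Pads are 32 mm wide; open, the fingers measure 118 mm over their backs; the gripper's body (76 mm by 178 mm) begins 60 mm behind the grasp point.
Start: joints at [-65.088, 18.312, 89.639, -0, 72.044, -1.146], TCP at [252.593, -516.566, 213.976] pointing down, gripper open.
Joint ranges: [-177.97, 177.97], [-48.28, 115.42], [12.27, 149.76], [-77.06, 257.06], [2.81, 150.46], [-146.56, 146.56]. Speed limits (degrees/s): [147.25, 147.25, 180, 180, 180, 180].

INTERFACE

Orientations are given as [roll, pitch, yaw] about the fixed x, y, z axes, in that order (R = Rz(yaw) Ry(pitch) Rx(roll)).
In Python, from workcell import env, cams gives the robot as it stands.
- The arm moves only by the tool apply_moves, never from a script. Its argument "deltas" is a list of rows, each a list of 5 numbers: the shift along the tool's x, y, z in m, then the turn about the tool's z in rad, then the opening, from -1 (shut) to 1 (fully open), so that 0 is half open. In form: [[tx, ty, tz, roll, gripper], ...]. A call has 1 to 5 rows; each row is the pose to reach, as a shift and turn from the pose commanded when the call began, along the tool's axes at that moment; what a row does not reach only later rows make up. A row lasts 1/10 s, in which the tool goes at most 50 mm and 8.59 degrees, less where a joint would pass 70% of its speed; a pose out of reach is approached as far as the arm can. A call with a gripper value outside its range is refused whole. The fingers move at their own pace and stop on an object; "grip_force" is the grip in N (left out, the last holds). Time passes only in rows, so rows that repeat a pose let the fingers close. It gives the time, the measured TCP pose, the force, the opening and the grip force at its end, in the units of the state.
- env.state(): the state, without advancing time (a new reading comes with each control period).
- cams.grab_frame(name): name is "scene" or "top"; returns the picture (420x560x3 uint8, blue, green, red); there is no depth.
- cams.get_calibration(name): a dict with "mtx" (3x3 intrinsics, pixels), "k1" (the pictures are not rectified: a ray, as slopes to the right and down, at radius r is drawn at 1 + k1 r^2 times it, then the intrinsics apply), "eye" and "attitude" of the camera in the world. Camera axes: x right, y down, z forward; pixel columns grow to the right and rows downward; lengths in mm; the calibration is good to about 2 mm. A picture is of the moment at which its call begins. get_calibration takes no time and is no camera call.
- env.job_done(): hands the job in; it is judged then, once.
The state is a dict: "time_s": time; "qpos": joint angles; "qvel": joint speeds; "effort": joint torques, N m; "ee_pos": TCP position; "ee_rot": TCP orientation; "force": force on the tool from outside, world axes, zero at the start; "torque": the same for the moment, N m; "gripper_width": finger opening in mm; "gripper_force": force on a finger pad.
Only numpy, scipy, OpenCV 4.12 (cv2) and the standard library are available. Lean on these libraries where they do the work, as an engineer would, in place of code of your own. Each camera call takes 0.05 s, during which the arm holds its last target. There are 200 camera calls.

TASK

Lay the butterfly-shaped copper casting in its nest on the hinged plate of the tilting jig, big wings towards the hinge, so that it sits flat and fully home, and let go of it. Then take the plate by its bar and swing it up until its pointer is level with the marker clamped on the quadrant, and finish still holding it there with the fingers, keeping it still with the casting in its nest (the plate falls back if let go). Leave the marker as it is set and the other things on the bench where they lie.

Things in the scene. Friction and masses are not known exactly. Their poses are not given: they have to be found in the camera images.
- butterfly: butterfly-shaped copper casting, 0.2-0.4 kg, 68 (x) x 88 (y) mm: flat, 6 mm thick, of two big round wings (radius 22, centres x 12, y +-22) and two small (radius 16, x -18, y +-15); on its middle an upright spine 56 (x) x 12 (y) mm, top 30 mm above the underside: grip that across y. Origin: underside, below the spine's middle; x towards the big wings, z up. Starts flat on the bench
- jig: tilting jig, fixed on the bench, base 175 x 225 x 12 mm. Origin on the bench under the nest's middle; x from the pull bar towards the hinge, y towards the quadrant, z up. Hinge line along y at x = 75, z = 50 mm. The quadrant, an arc of round steel bar of radius 160 mm about the hinge line, stands at y = 108 mm and rises, with its marker, to 0.21 m: move over it with care
- hinge (a point): middle of the hinge line, 50 mm above the bench; does not move
- nest (a point): middle of the nest's floor, on top of the hinged aluminium plate (145 x 140 x 8 mm), 75 mm from the hinge line, 50 mm above the bench when down; axes as the jig's, tilting with the plate. The casting is home when its origin and axes meet these. Round it eight rails 5 mm tall, with sloping lead-ins up to 10 mm, follow the casting's outline with 1.5 mm play; it fits one way round only
- bar (a point): middle of the plate's pull bar: round steel, 10 mm thick, 116 mm long, parallel to the hinge line and 200 mm from it, 45 mm clear of the plate's edge. With the plate down it is 50 mm above the bench, nothing beneath; it can be pinched from above and turns between the pads as the plate swings
- nest_plate (a joint): angle of the hinged plate, rad: 0 level (its start), grows as the bar end swings up, at most 1.2. No catch: it falls back when let go; lifting it loaded takes about 3 N at the bar. At angle a the bar's middle is 200 mm x cos(a) from the hinge line towards the jig's -x and 200 mm x sin(a) above it
- pointer (a point): point on the plate's pointer line, beside the quadrant, 160 mm from the hinge line, at the jig's y = 96 mm. The pointer is a flat steel tongue on the plate's bar-end corner (12 mm wide, 4 mm thick, top flush with the plate's top), 138 to 150 mm from the hinge line
- marker (a joint): angle at which the marker is clamped on the quadrant, rad, same zero and sense as nest_plate; 0.45 to 0.95. The plate is at the marked angle when both joints read the same. Stiff (over 10 N to shift): leave it
- mark (a point): the marker's line: a dark steel clamp block 30 x 14 x 16 mm on the quadrant with a 4 mm blade on its inner side; 160 mm from the hinge line, at the jig's y = 96 mm. Coincides with pointer at the marked angle
- leaf: the other copper casting, a bystander: leaf-shaped outline 91 x 48 mm made of one long row of lobes that narrows to a tip, 6 mm thick, with the same kind of spine (56 x 12 mm, top 30 mm up). Origin under its spine's middle; x towards the tip
- hammer: bystander: hammer lying on the bench, about 0.3 m long
- wrench: bystander: steel wrench lying flat, under 0.2 m long
- jar: bystander: closed jar, 60 mm wide, 70 mm tall
- collar: bystander: copper pipe collar, 48 mm across, 30 mm tall
- block: bystander: steel block 70 x 45 x 30 mm
- tin: bystander: open steel tin, 72 mm wide, 55 mm tall
Mind the look-alikes: they are no part of the job. What is shaped like the butterfly but pink or red is not meant.

How it is judged:
By the outcome, as a careful person would: the job done as asked, in the order asked, and still so for the second after the job is handed in, while the arm keeps its last pose, push and grip.
It also fails if it takes over 64 s, if anything falls off the work surface, if the arm or the gripper's body presses on something with over 40 N, if the wrist force passes 120 N, or if a joint passes its speed limit or range.

## Working session

There is one attempt and no reset: what is moved stays moved. The work goes in short steps, Python scripts to look and compute and a tool call to move; the robot and the scene stay as the last step left them, time stands still between calls to the robot, and variables do not carry over. Pictures are saved under pics/ and viewed, at most 14 in all, crops included, and the job is handed in when it is done.

Besides the shell and the picture viewer there is one more tool, called after "Emit:" as name(argument=value, ...) on one line, values as JSON. apply_moves: Moves the arm, as the interface text tells. Its arguments: {"type":"object","properties":{"deltas":{"type":"array"},"grip_force":{"type":"number"}},"required":["deltas"]}

```bash
mkdir -p pics; ls
cat > h.py <<'E'
import numpy as np, cv2
from workcell import env, cams
def grab(n,f=None):
    im=cams.grab_frame(n)
    if f: cv2.imwrite('pics/'+f+'.png',im)
    return im
def show(n): return cams.get_calibration(n)
E
python3 - <<'E'
from h import *
for n in('top','scene'):
    grab(n,n+'0'); print(cams.get_calibration(n))
print(env.state(), env.grip_depth)
E
```

```text
pics
{'mtx': array([[458.92372111,   0.        , 278.74930117],
       [  0.        , 458.92372111, 210.16978475],
       [  0.        ,   0.        ,   1.        ]]), 'k1': -0.13862795707851316, 'eye': array([ 436.32405575,  -65.49923164, 1473.64001211]), 'attitude': array([-173.89978612,    1.43221436,  -90.20020178])}
{'mtx': array([[469.61536176,   0.        , 279.10508523],
       [  0.        , 469.61536176, 210.33662117],
       [  0.        ,   0.        ,   1.        ]]), 'k1': -0.06348209796306353, 'eye': array([ 958.88937968,  661.99478181, 1064.94082079]), 'attitude': array([-1.41509361e+02,  6.10661428e-02,  1.51733487e+02])}
{'time_s': 0.1, 'qpos': array([-6.50859686e+01,  1.83471831e+01,  8.96982993e+01, -1.77954564e-03,
        7.20419289e+01, -1.14550591e+00]), 'qvel': array([ 0.08248854, -0.11585903, -0.11214279, -0.07476229,  0.09506703,
       -0.07320697]), 'effort': array([ 5.80852575e-04, -4.13332164e+01, -2.32509434e+01,  7.29283271e-02,
        4.22065007e-02, -6.57252122e-05]), 'ee_pos': array([ 252.41378456, -516.15478488,  213.21987318]), 'ee_rot': array([-1.79912572e+02, -5.58096876e-05,  2.60600873e+01]), 'force': array([ 0.00305316, -0.78258296,  0.32159274]), 'torque': array([ 0.00792362, -0.01320926, -0.01865912]), 'gripper_force': 0.0, 'gripper_width': 91.06186331565534} 18.8
```

View pics/top0.png

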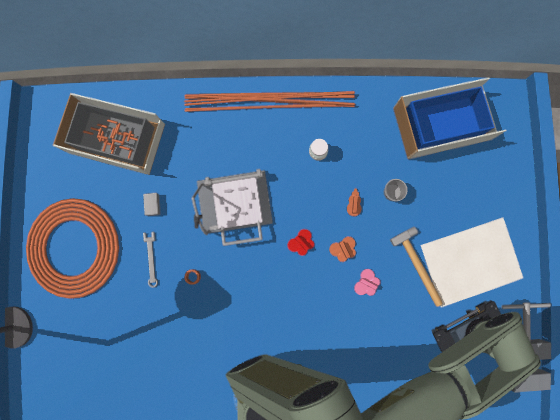

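View pics/scene0.png

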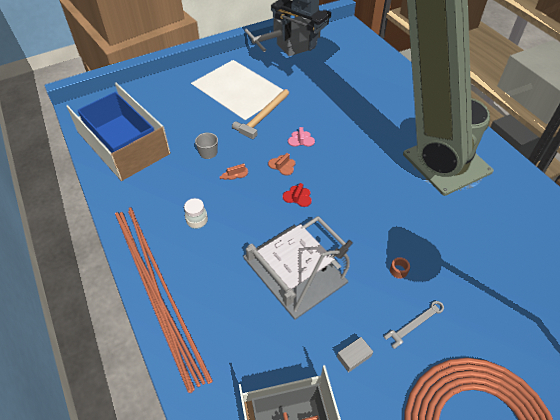

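Candidates in the top view are the copper butterfly (343,248), the red one (301,242), the pink one (368,283) and the copper leaf (355,203). By the description I choose the one at (343,248). The jig is at about (235,207), with its bar near (242,240) at the bottom and the hinge on top. Next is a close crop to check this.

Run:
```python
from h import *
t=cv2.imread('pics/top0.png'); s=cv2.imread('pics/scene0.png')
def c(im,x,y,w,h,k): return cv2.resize(im[y:y+h,x:x+w],None,fx=k,fy=k,interpolation=cv2.INTER_CUBIC)
a=c(t,187,160,100,100,4); b=c(t,315,220,66,50,6)[:300,:396]; d=c(s,235,205,130,120,3.07)
out=np.zeros((600,800,3),np.uint8)
out[:400,:400]=a; out[:300,400:796]=b; d=c(s,240,210,120,90,3.33)[:300,:399]; out[300:300+d.shape[0],400:400+d.shape[1]]=d
cv2.imwrite('pics/crop1.png',out)
```

```text
(no output)
```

View pics/crop1.png

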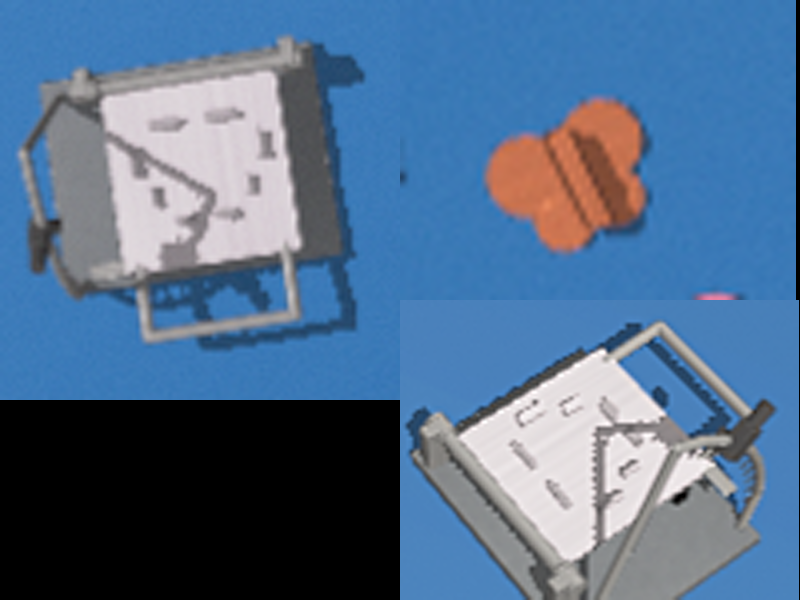

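The crop confirms it: copper butterfly at (343,248), with its big wings up-left in the top view and the spine running up-left to down-right. The jig's hinge is at the top, its quadrant on the left, and its marker at about (197,221).

```bash
cat >> h.py <<'E'
from scipy.spatial.transform import Rotation as R
def cast(n,uv,z):
    c=cams.get_calibration(n); K=c['mtx']; D=np.array([c['k1'],0,0,0,0.])
    p=cv2.undistortPoints(np.float64(uv).reshape(-1,1,2),K,D,None,None,criteria=(3,50,1e-9)) if 0 else cv2.undistortPoints(np.float64(uv).reshape(-1,1,2),K,D)
    d=np.c_[p[:,0],np.ones(len(p))]@R.from_euler('xyz',c['attitude'],degrees=True).as_matrix().T
    return c['eye']+d*((z-c['eye'][2])/d[:,2])[:,None]
def proj(n,P):
    c=cams.get_calibration(n)
    q=(np.atleast_2d(P)-c['eye'])@R.from_euler('xyz',c['attitude'],degrees=True).as_matrix()
    s=q[:,:2]/q[:,2:]; s=s*(1+c['k1']*(s**2).sum(1,keepdims=True))
    return s@c['mtx'][:2,:2].T+c['mtx'][:2,2]
def moms(poly):
    m=cv2.moments(np.float32(poly).reshape(-1,1,2)); cx,cy=m['m10']/m['m00'],m['m01']/m['m00']
    return np.array([cx,cy]),.5*np.arctan2(2*m['mu11'],m['mu20']-m['mu02']),m['m00'],m['m30'] 
def big(mask,near):
    cs,_=cv2.findContours(mask,cv2.RETR_EXTERNAL,cv2.CHAIN_APPROX_NONE)
    return [c for c in cs if cv2.contourArea(c)>60 and cv2.pointPolygonTest(cv2.convexHull(c),near,True)>-3]
def up(im,k=4): return cv2.resize(im,None,fx=k,fy=k,interpolation=cv2.INTER_CUBIC)
E
python3 - <<'E'
from h import *
# template
T=np.zeros((1200,1200),np.uint8)
for x,y,r in((12,22,22),(12,-22,22),(-18,15,16),(-18,-15,16)): cv2.circle(T,(600+x*10,600+y*10),r*10,255,-1)
cv2.rectangle(T,(600-280,540),(880,660),255,-1)
c=max(cv2.findContours(T,0,1)[0],key=cv2.contourArea)[:,0]/10-60
print('tmpl',moms(c))
near={'top':((343,248),(240,205)),'scene':((282,163),(297,250))}
for n in near:
    im=cv2.imread(f'pics/{n}0.png'); U=up(im); hsv=cv2.cvtColor(U,cv2.COLOR_BGR2HSV)
    m=((hsv[...,0]<14)&(hsv[...,1]>90)).astype(np.uint8)*255
    (bx,by),(jx,jy)=near[n]
    for q in big(m,(bx*4.+2,by*4.+2)):
        pts=(q[:,0]-1.5)/4
        for z in (0,3,6):
            w=cast(n,pts,z)[:,:2]; ce,a,A,_=moms(w); print(n,z,ce.round(1),np.degrees(a).round(1),A.round(0))
    sel=((hsv[...,1]<40)&(hsv[...,2]>170)).astype(np.uint8)*255
    for q in big(sel,(jx*4.,jy*4.)):
        w=cast(n,(q[:,0]-1.5)/4,50)[:,:2].astype(np.float32); print(n,'plate',cv2.minAreaRect(w), cv2.boxPoints(cv2.minAreaRect(w)).round(0).tolist())
# bar ends (top) eye-read centre line
print(cast('top',[(187+148/4,160+330/4),(187+298/4,160+314/4)],50))
E
```

```text
tmpl (array([ 2.20658657e+00, -8.23891094e-18]), np.float64(-1.5707963267948966), 4599.590022227719, 4490046.241679292)Traceback (most recent call last):
  File "<stdin>", line 16, in <module>
AttributeError: 'float' object has no attribute 'round'
```

Run:
```python
from h import *
near={'top':((343,248),(240,205)),'scene':((282,163),(297,250))}
for n in near:
    im=cv2.imread(f'pics/{n}0.png'); U=up(im); hsv=cv2.cvtColor(U,cv2.COLOR_BGR2HSV)
    m=((hsv[...,0]<14)&(hsv[...,1]>90)).astype(np.uint8)*255
    (bx,by),(jx,jy)=near[n]
    for q in big(m,(bx*4.+2,by*4.+2)):
        pts=(q[:,0]-1.5)/4
        for z in (0,3,6):
            w=cast(n,pts,z)[:,:2]; ce,a,A,_=moms(w); print(n,z,ce.round(1),round(np.degrees(a),1),round(A))
    sel=((hsv[...,1]<40)&(hsv[...,2]>170)).astype(np.uint8)*255
    for q in big(sel,(jx*4.,jy*4.)):
        w=cast(n,(q[:,0]-1.5)/4,50)[:,:2].astype(np.float32); print(n,'plate',cv2.minAreaRect(w), cv2.boxPoints(cv2.minAreaRect(w)).round(0).tolist())
print(cast('top',[(187+148/4,160+330/4),(187+298/4,160+314/4)],50))
```

```text
top 0 [ 468.6 -235.9] -64.6 4231
top 3 [ 468.6 -235.5] -64.6 4214
top 6 [ 468.5 -235.2] -64.6 4197
top plate ((590.0729370117188, 98.60932159423828), (192.5823516845703, 140.58978271484375), 8.54499340057373) [[484.0, 154.0], [505.0, 15.0], [696.0, 43.0], [675.0, 182.0]]
scene 0 [ 461.2 -244.2] -80.9 4769
scene 3 [ 462.6 -241.6] -80.9 4743
scene 6 [ 464.  -239.1] -80.9 4716
scene plate ((590.587646484375, 75.98151397705078), (214.6270294189453, 170.14382934570312), 12.925206184387207) [[467.0, 135.0], [505.0, -31.0], [714.0, 17.0], [676.0, 183.0]]
[[488.41415112 140.5109534   50.        ]
 [500.49498762  23.45490333  50.        ]]
```

Run:
```python
from h import *
im=cv2.imread('pics/top0.png'); U=up(im,6).astype(int)
m=((U[...,2]-U[...,0])>-10).astype(np.uint8)*255
for q in big(m,(343*6.+3,248*6.+3)):
    pts=(q[:,0]-2.5)/6; w=cast('top',pts,4)[:,:2]; ce,a,A,_=moms(w); print(ce.round(1),round(np.degrees(a),1),round(A),cv2.minAreaRect(w.astype(np.float32)))
o=U.astype(np.uint8)[220*6:270*6,315*6:381*6].copy()
cs,_=cv2.findContours(m[220*6:270*6,315*6:381*6].copy(),0,1); cv2.drawContours(o,cs,-1,(0,255,0),1)
# plate
hsv=cv2.cvtColor(U.astype(np.uint8),cv2.COLOR_BGR2HSV)
p=((hsv[...,1]<40)&(hsv[...,2]>205)).astype(np.uint8)*255
p=cv2.morphologyEx(p,cv2.MORPH_OPEN,np.ones((31,31)))
x,y=187,160
v=U.astype(np.uint8)[y*6:y*6+600,x*6:x*6+600].copy(); pc=p[y*6:y*6+600,x*6:x*6+600].copy()
cs,_=cv2.findContours(pc,0,1); cs=[c for c in cs if cv2.contourArea(c)>5000]; h=cv2.convexHull(np.vstack(cs))
cv2.drawContours(v,[h],-1,(0,255,0),1)
ap=cv2.approxPolyDP(h,12,True)[:,0]; print(np.c_[ap,cast('top',(ap-2.5)/6+[x,y],50)[:,:2]].round(1))
out=np.zeros((600,800,3),np.uint8); out[:,:600]=v; o=o[50:350,60:260]; out[:o.shape[0],600:]=o
cv2.imwrite('pics/c2.png',out)
```

```text
[ 468.5 -235.3] -64.7 4611 ((466.7077941894531, -236.19012451171875), (67.99783325195312, 88.30522155761719), 25.720430374145508)
[[441.  358.  560.5  27.9]
 [403.  378.  550.2  47.7]
 [189.  394.  542.4 159.6]
 [160.  147.  672.9 176.4]
 [409.  115.  688.7  44.9]]
```

View pics/c2.png

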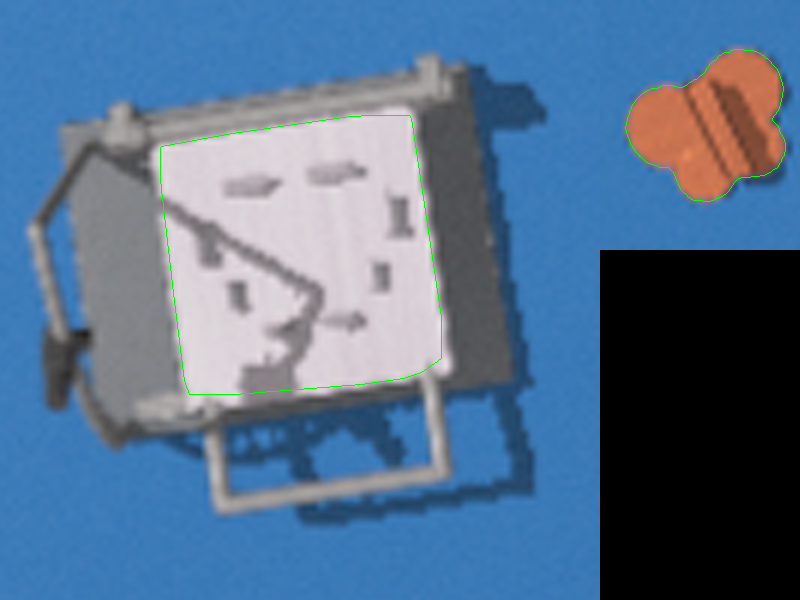

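Run:
```python
from h import *
im=cv2.imread('pics/top0.png'); U=up(im,6)[960:1560,187*6:187*6+600]
hsv=cv2.cvtColor(U,cv2.COLOR_BGR2HSV); g=(hsv[...,1]<90)
W=lambda p,z=50: cast('top',(np.float64(p)-2.5)/6+[187,160],z)[:,:2]
P=[]
for c in range(245,425,4):
    r=np.where(g[430:540,c])[0]+430
    # last run
    k=np.split(r,np.where(np.diff(r)>1)[0]+1)[-1]; P.append((c,k.mean()))
w=W(P); s=np.polyfit(w[:,1],w[:,0],1); print('bar',s,'yaw',np.degrees(np.arctan(-s[0])))
# ends: side edges of legs
for r in range(440,480,8):
    k=np.where(g[r,150:500])[0]+150; print(r,W([(k[0],r),(k[-1],r)]).round(1).tolist())
# plate side edges: g-level V threshold midway
V=hsv[...,2].astype(int)
L=[];Rr=[]
for r in list(range(240,370,6)):
    k=np.where((V[r]>175)&(hsv[r,:,1]<40))[0]; k=k[(k>140)&(k<480)]; L.append((k[0],r)); Rr.append((k[-1],r))
for e in (L,Rr):
    w=W(e); f=np.polyfit(w[:,0],w[:,1],1); print('side yaw',np.degrees(np.arctan(f[0])),'y at x=600',np.polyval(f,600))
T=[];B=[]
for c in range(195,400,6):
    k=np.where((V[:,c]>175)&(hsv[:,c,1]<40))[0]; k=k[(k>90)&(k<420)]; T.append((c,k[0])); B.append((c,k[-1]))
for e in (T,B):
    w=W(e); f=np.polyfit(w[:,1],w[:,0],1);f=np.polyfit(w[abs(np.polyval(f,w[:,1])-w[:,0])<2][:,1],w[abs(np.polyval(f,w[:,1])-w[:,0])<2][:,0],1); print('tb yaw',np.degrees(np.arctan(-f[0])),'x at y=100',np.polyval(f,100))
```

```text
bar [-1.49600823e-01  5.05555169e+02] yaw 8.508396415349756
440 [[518.3, 150.9], [517.9, 24.8]]
448 [[514.2, 151.4], [513.7, 23.7]]
456 [[510.0, 150.9], [509.6, 23.2]]
464 [[505.8, 149.8], [505.4, 22.7]]
472 [[501.7, 148.7], [501.3, 22.7]]
side yaw 8.730488431223847 y at x=600 170.63197421856924
side yaw 8.324579539043993 y at x=600 30.163454077533416
tb yaw 8.164018178231073 x at y=100 686.0088919640298
tb yaw 3.2596116223225025 x at y=100 546.0115656828424
```

Run:
```python
from h import *
W=lambda p,z: cast('top',(np.float64(p)-2.5)/6+[187,160],z)[:,:2]
rails=[(245,186),(329,174),(208,245),(401,215),(238,296),(381,276),(285,328),(348,320)]
yw=np.radians(8.5);Rm=np.array([[np.cos(yw),-np.sin(yw)],[np.sin(yw),np.cos(yw)]])
for z in(50,55):print(((W(rails,z)-[616.5,102.9])@Rm).round(1).tolist())
im=cv2.imread('pics/top0.png'); U=up(im,6)[960:1560,187*6:187*6+600]
# profile along jig centreline offset y=-40 and 30
for yj in(-50,-5):
    xs=np.arange(-135,100,2.5); P=np.array([616.5,102.9])+np.c_[xs,np.full(len(xs),yj)]@Rm.T
    px=proj('top',np.c_[P,np.full(len(xs),50)]); I=[im[int(round(v)),int(round(u))].tolist() for u,v in px]
    print([(x,i[0],i[2]) for x,i in zip(xs,I) if x<-70 or x>50])
s=cv2.imread('pics/scene0.png'); cv2.imwrite('pics/c3.png',up(s[212:312,235:355],6))
c=[(-80,-70),(-80,70),(65,-70),(65,70),(-125,-58),(-125,58),(-87.5,-112.5)]
for d in (0,3.5):
    P=np.array([616.5,102.9])+(np.array(c)+[d,0])@Rm.T
    print(d,((proj('scene',np.c_[P,[50]*6+[12]])-[235,212])*6+2.5).round(0).tolist())
```

```text
[[39.0, 22.7], [38.4, -22.0], [11.1, 46.3], [11.0, -56.2], [-18.0, 34.4], [-19.2, -41.2], [-38.4, 12.4], [-39.3, -20.8]]
[[38.1, 22.1], [37.5, -22.4], [10.3, 45.7], [10.2, -56.5], [-18.7, 33.8], [-19.8, -41.6], [-39.0, 11.8], [-39.9, -21.3]]
[(np.float64(-135.0), 112, 40), (np.float64(-132.5), 163, 52), (np.float64(-130.0), 158, 123), (np.float64(-127.5), 157, 160), (np.float64(-125.0), 157, 160), (np.float64(-122.5), 154, 157), (np.float64(-120.0), 158, 104), (np.float64(-117.5), 183, 58), (np.float64(-115.0), 183, 57), (np.float64(-112.5), 183, 57), (np.float64(-110.0), 184, 60), (np.float64(-107.5), 184, 59), (np.float64(-105.0), 186, 62), (np.float64(-102.5), 185, 60), (np.float64(-100.0), 185, 60), (np.float64(-97.5), 185, 61), (np.float64(-95.0), 185, 61), (np.float64(-92.5), 173, 54), (np.float64(-90.0), 134, 43), (np.float64(-87.5), 134, 43), (np.float64(-85.0), 99, 43), (np.float64(-82.5), 92, 76), (np.float64(-80.0), 85, 83), (np.float64(-77.5), 85, 83), (np.float64(-75.0), 142, 142), (np.float64(-72.5), 197, 201), (np.float64(52.5), 213, 216), (np.float64(55.0), 215, 218),
[... 1394 characters left out ...]
(np.float64(60.0), 217, 219), (np.float64(62.5), 217, 220), (np.float64(65.0), 218, 221), (np.float64(67.5), 173, 178), (np.float64(70.0), 173, 178), (np.float64(72.5), 148, 151), (np.float64(75.0), 161, 165), (np.float64(77.5), 148, 152), (np.float64(80.0), 148, 152), (np.float64(82.5), 136, 134), (np.float64(85.0), 155, 141), (np.float64(87.5), 179, 91), (np.float64(90.0), 186, 62), (np.float64(92.5), 186, 62), (np.float64(95.0), 185, 59), (np.float64(97.5), 186, 61)]
0 [[401.0, 77.0], [605.0, 288.0], [137.0, 239.0], [335.0, 469.0], [495.0, 46.0], [666.0, 216.0], [354.0, 60.0]]
3.5 [[395.0, 81.0], [599.0, 292.0], [130.0, 243.0], [328.0, 474.0], [489.0, 50.0], [660.0, 220.0], [348.0, 63.0]]
```

View pics/c3.png

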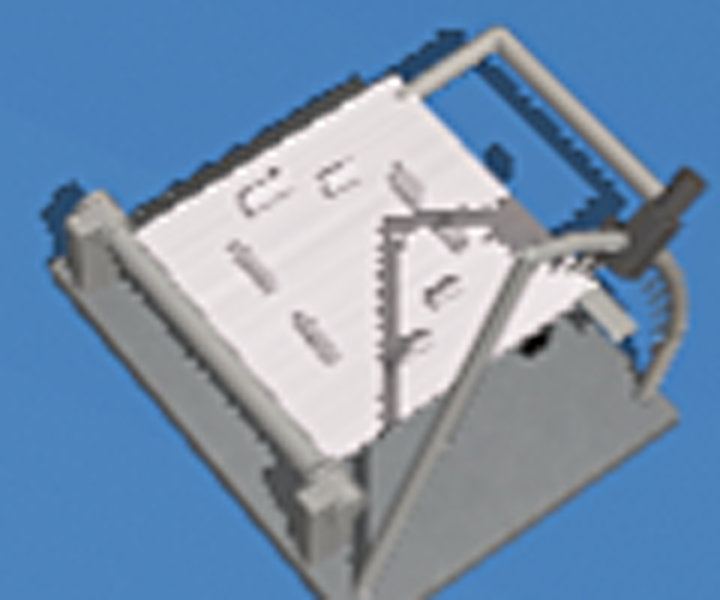

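The scene crop agrees with the estimate: plate corner at (402,77) and bar corner at (500,36), both close to prediction. So the butterfly is at (466.5,-236.2) with yaw 25.5°, and the nest at about (618.3,103.2) with yaw 8.5°.

```bash
cat >> h.py <<'E'
def delta(a,b):
    "a,b=(x,y,z,yaw) tool-down; returns tool shift in m and roll rad"
    y=np.radians(a[3]); c,s=np.cos(y),np.sin(y); d=np.subtract(b,a)
    return np.round([(c*d[0]+s*d[1])/1e3,(s*d[0]-c*d[1])/1e3,-d[2]/1e3,-np.radians(d[3])],4)
E
python3 - <<'E'
from h import *
print(delta((252.6,-516.6,214,26.06),(466.5,-236.2,120,25.5)))
E
```

```text
[ 0.3153 -0.1579  0.094   0.0098]
```

Emit:
apply_moves(deltas=[[0.04, -0.02, 0, 0.0098, 0.2], [0.08, -0.04, 0, 0.0098, 0.2], [0.12, -0.06, 0, 0.0098, 0.2], [0.16, -0.08, 0, 0.0098, 0.2], [0.2, -0.1, 0, 0.0098, 0.2]], grip_force=25)

```text
time_s: 0.6
ee_pos: [388.9, -337.2, 213.6]
ee_rot: [-180.0, 0.0, 25.5]
force: [1.4, -1.3, 0.1]
gripper_width: 55.7
gripper_force: 0.0
```

Emit:
apply_moves(deltas=[[0.035, -0.018, 0.02, 0, 0.2], [0.07, -0.036, 0.04, 0, 0.2], [0.1, -0.05, 0.06, 0, 0.2], [0.1153, -0.0579, 0.08, 0, 0.2], [0.1153, -0.0579, 0.094, 0, 0.2]])

```text
time_s: 1.1
ee_pos: [468.0, -234.6, 118.3]
ee_rot: [-179.9, 0.0, 25.7]
force: [-1.1, -0.4, -0.2]
gripper_width: 54.3
gripper_force: 0.0
```

Emit:
apply_moves(deltas=[[0, 0, 0.03, 0, 0.2], [0, 0, 0.05, 0, 0.2], [0, 0, 0.06, 0, 0.2], [0, 0, 0.06, 0, 0.2]])

```text
time_s: 1.5
ee_pos: [466.5, -236.5, 58.6]
ee_rot: [-179.9, 0.1, 25.5]
force: [-0.1, 1.3, -0.5]
gripper_width: 54.7
gripper_force: 0.0
```

Emit:
apply_moves(deltas=[[0, 0, 0.03, 0, 0.2], [0, 0, 0.049, 0, 0.2], [0, 0, 0.049, 0, 0.2], [0, 0, 0.049, 0, 0.2]])

```text
time_s: 1.9
ee_pos: [468.3, -237.5, 12.0]
ee_rot: [179.9, -0.1, 25.5]
force: [-0.1, 0.1, 0.6]
gripper_width: 54.5
gripper_force: 0.0
```

Emit:
apply_moves(deltas=[[0, 0, 0, 0, -1], [0, 0, 0, 0, -1], [0, 0, 0, 0, -1], [0, 0, 0, 0, -1], [0, 0, 0, 0, -1]])

```text
time_s: 2.4
ee_pos: [467.6, -237.1, 11.2]
ee_rot: [180.0, -0.0, 25.5]
force: [0.1, -0.3, -1.1]
gripper_width: 17.4
gripper_force: 0.0
```

Emit:
apply_moves(deltas=[[0, 0, 0, 0, -1], [0, 0, 0, 0, -1], [0, 0, 0, 0, -1], [0, 0, 0, 0, -1]])

```text
time_s: 2.8
ee_pos: [467.5, -236.9, 11.1]
ee_rot: [180.0, -0.0, 25.5]
force: [-0.7, 0.2, 2.8]
gripper_width: 11.8
gripper_force: 25.0
```

Emit:
apply_moves(deltas=[[0, 0, -0.02, 0, -1], [0, 0, -0.05, 0, -1], [0, 0, -0.1, 0, -1], [0, 0, -0.139, 0, -1], [0, 0, -0.139, 0, -1]])

```text
time_s: 3.3
ee_pos: [470.7, -238.7, 155.0]
ee_rot: [179.5, -0.4, 25.5]
force: [0.7, -0.7, -3.2]
gripper_width: 11.8
gripper_force: 25.0
```

Run:
```python
from h import *
s=env.state(); print(s['ee_pos'],s['ee_rot'],s['gripper_width'])
im=grab('scene','s1'); u=proj('scene',s['ee_pos'])[0].astype(int); print(u)
im2=grab('top','t1'); v=proj('top',s['ee_pos'])[0].astype(int); print(v)
a=up(im[u[1]-60:u[1]+40,u[0]-50:u[0]+50],4);b=up(im2[v[1]-50:v[1]+50,v[0]-50:v[0]+50],4)
cv2.imwrite('pics/c4.png',np.hstack([a,b]))
# delta to above nest
print(delta((466.5,-236.2,150,25.5),(618.3,103.2,150,8.5)))
```

```text
[ 470.69278352 -238.71353487  154.98355475] [179.45847424  -0.39305686  25.49777691] 11.848619013953334
[280 128]
[350 246]
[ 0.2831 -0.241  -0.      0.2967]
```

View pics/c4.png

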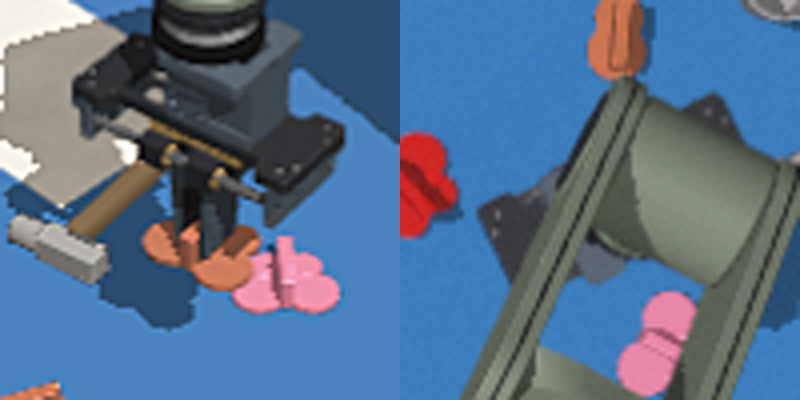

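Picture c4 shows the copper casting held by its spine (scene crop centre), and the pink and leaf pieces undisturbed.

Emit:
apply_moves(deltas=[[0.02, -0.017, 0, 0, -1], [0.05, -0.0425, 0, 0, -1], [0.08, -0.068, 0, 0, -1], [0.11, -0.094, 0, 0, -1], [0.1416, -0.1205, 0, 0, -1]])

```text
time_s: 3.9
ee_pos: [541.8, -65.7, 146.7]
ee_rot: [-179.8, 0.3, 25.5]
force: [1.3, 0.0, -2.6]
gripper_width: 11.8
gripper_force: 25.0
```

Emit:
apply_moves(deltas=[[0.035, -0.03, 0, 0.06, -1], [0.07, -0.06, 0, 0.12, -1], [0.1, -0.085, 0, 0.18, -1], [0.125, -0.106, 0, 0.24, -1], [0.1415, -0.1205, 0, 0.2967, -1]])

```text
time_s: 4.4
ee_pos: [618.2, 104.6, 146.0]
ee_rot: [-180.0, 0.3, 8.5]
force: [-0.4, -0.6, -3.1]
gripper_width: 11.5
gripper_force: 25.0
```

Emit:
apply_moves(deltas=[[0, 0, 0, 0, -1], [0, 0, 0, 0, -1], [0, 0, 0.03, 0, -1], [0, 0, 0.055, 0, -1], [0, 0, 0.055, 0, -1]])

```text
time_s: 4.9
ee_pos: [615.0, 100.6, 90.0]
ee_rot: [180.0, 0.7, 8.4]
force: [-0.8, -1.0, -3.6]
gripper_width: 11.8
gripper_force: 25.0
```

Run:
```python
from h import *
s=env.state(); print(s['ee_pos'],s['ee_rot'],s['gripper_width'])
im=grab('scene','s2'); cv2.imwrite('pics/c5.png',up(im[180:300,230:360],6))
```

```text
[614.99643552 100.56243529  90.02153527] [179.97573166   0.66467972   8.44447706] 11.803929708839025
```

View pics/c5.png

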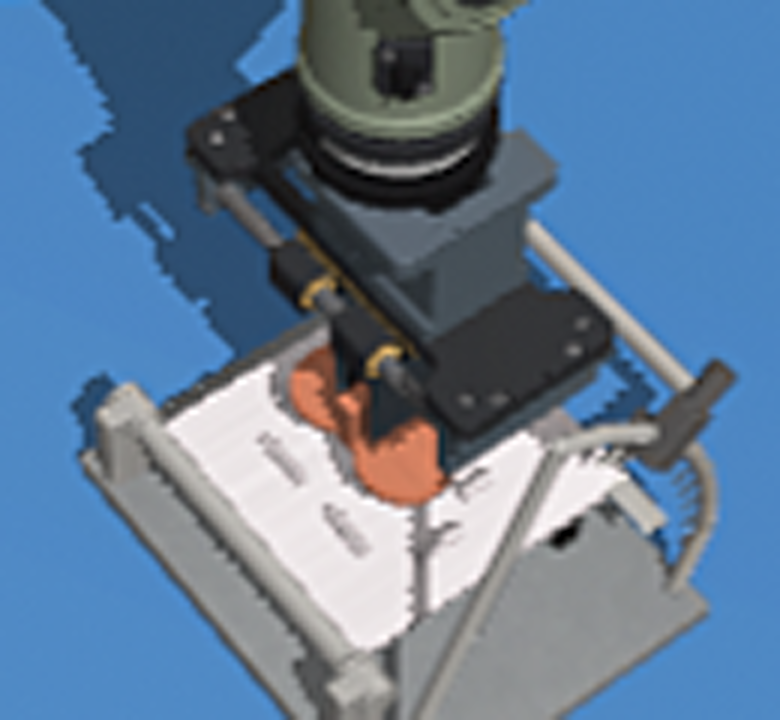

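The casting is above the nest, big wings toward the hinge, and the gripper body is clear of the quadrant. I'll let it settle and read the pose.

Emit:
apply_moves(deltas=[[0, 0, 0, 0, -1], [0, 0, 0, 0, -1], [0, 0, 0, 0, -1]])

```text
time_s: 5.25
ee_pos: [620.0, 102.3, 96.4]
ee_rot: [180.0, -0.1, 8.5]
force: [0.1, -0.3, -3.2]
gripper_width: 12.0
gripper_force: 25.0
```

Emit:
apply_moves(deltas=[[0, 0, 0.004, 0, -1], [0, 0, 0.008, 0, -1], [0, 0, 0.012, 0, -1], [0, 0, 0.015, 0, -1], [0, 0, 0.015, 0, -1]])

```text
time_s: 5.75
ee_pos: [618.8, 102.4, 79.2]
ee_rot: [180.0, 0.1, 8.5]
force: [-0.5, -0.7, -3.4]
gripper_width: 11.7
gripper_force: 25.0
```

Emit:
apply_moves(deltas=[[0, 0, 0.003, 0, -1], [0, 0, 0.006, 0, -1], [0, 0, 0.009, 0, -1], [0, 0, 0.012, 0, -1], [0, 0, 0.012, 0, -1]])

```text
time_s: 6.25
ee_pos: [618.9, 102.3, 67.3]
ee_rot: [180.0, 0.1, 8.5]
force: [0.0, 0.4, -3.8]
gripper_width: 11.7
gripper_force: 25.0
```

Emit:
apply_moves(deltas=[[0, 0, 0.002, 0, -1], [0, 0, 0.004, 0, -1], [0, 0, 0.004, 0, -1], [0, 0, 0.004, 0, -1]])

```text
time_s: 6.65
ee_pos: [619.2, 102.4, 63.8]
ee_rot: [180.0, 0.0, 8.5]
force: [0.8, -1.4, -3.3]
gripper_width: 12.0
gripper_force: 25.0
```

Emit:
apply_moves(deltas=[[0, 0, 0.001, 0, -1], [0, 0, 0.002, 0, -1], [0, 0, 0.003, 0, -1], [0, 0, 0.003, 0, -1], [0, 0, 0.003, 0, -1]])

```text
time_s: 7.15
ee_pos: [619.2, 102.4, 61.1]
ee_rot: [180.0, 0.0, 8.5]
force: [-1.2, -0.5, -1.5]
gripper_width: 11.7
gripper_force: 25.0
```

Emit:
apply_moves(deltas=[[0, 0, 0.001, 0, -1], [0, 0, 0.0015, 0, -1], [0, 0, 0.0015, 0, -1], [0, 0, 0.0015, 0, -1]])

```text
time_s: 7.55
ee_pos: [619.2, 102.4, 61.0]
ee_rot: [180.0, -0.0, 8.5]
force: [-3.2, -0.5, 7.9]
gripper_width: 12.3
gripper_force: 25.0
```

Contact at z = 61.0 against a grip height of 11.1 puts the underside at about 50 mm, which is on the nest floor. Release.

Emit:
apply_moves(deltas=[[0, 0, -0.001, 0, -0.5], [0, 0, -0.001, 0, -0.5], [0, 0, -0.001, 0, -0.5], [0, 0, -0.001, 0, -0.5], [0, 0, -0.001, 0, -0.5]])

```text
time_s: 8.05
ee_pos: [619.4, 102.4, 60.3]
ee_rot: [180.0, -0.0, 8.5]
force: [-0.2, 0.2, -0.5]
gripper_width: 22.8
gripper_force: 0.0
```

Emit:
apply_moves(deltas=[[0, 0, -0.02, 0, -0.5], [0, 0, -0.05, 0, -0.5], [0, 0, -0.1, 0, -0.5], [0, 0, -0.15, 0, -0.5], [0, 0, -0.18, 0, -0.5]])

```text
time_s: 8.55
ee_pos: [620.5, 102.6, 244.9]
ee_rot: [180.0, -0.4, 8.5]
force: [1.1, 0.2, -0.0]
gripper_width: 23.1
gripper_force: 0.0
```

Run:
```python
from h import *
s=env.state(); print(s['ee_pos'],s['ee_rot'],s['gripper_width'])
# commanded now: 64-3-1.5+1+180
print(delta((618.3,103.2,240.5,8.5),(400,70,240.5,8.5)))
```

```text
[620.53426688 102.62916966 244.91193972] [179.99554492  -0.35251721   8.49766214] 23.05761243279766
[-0.2208  0.0006 -0.     -0.    ]
```

Emit:
apply_moves(deltas=[[-0.03, 0, 0, 0, -0.2], [-0.07, 0, 0, 0, -0.2], [-0.115, 0, 0, 0, -0.2], [-0.16, 0, 0, 0, -0.2], [-0.2, 0, 0, 0, -0.2]])

```text
time_s: 9.05
ee_pos: [419.2, 72.5, 240.2]
ee_rot: [180.0, 0.0, 8.5]
force: [-0.2, 0.6, 0.7]
gripper_width: 36.5
gripper_force: 0.0
```

Emit:
apply_moves(deltas=[[0, 0, 0, -0.14, -0.2], [0, 0, 0, -0.28, -0.2], [0, 0, 0, -0.42, -0.2], [0, 0, 0, -0.56, -0.2], [0, 0, 0, -0.7, -0.2]])

```text
time_s: 9.55
ee_pos: [421.4, 72.9, 240.5]
ee_rot: [180.0, -0.0, 48.9]
force: [0.1, 0.4, -0.4]
gripper_width: 35.9
gripper_force: 0.0
```

Emit:
apply_moves(deltas=[[0, 0, 0, -0.14, -0.2], [0, 0, 0, -0.28, -0.2], [0, 0, 0, -0.42, -0.2], [0, 0, 0, -0.56, -0.2], [0, 0, 0, -0.7, -0.2]])

```text
time_s: 10.05
ee_pos: [421.4, 72.8, 240.4]
ee_rot: [180.0, 0.0, 89.0]
force: [0.1, -0.2, -0.3]
gripper_width: 36.4
gripper_force: 0.0
```

Emit:
apply_moves(deltas=[[0, 0, 0, -0.1, -0.2], [0, 0, 0, -0.1708, -0.2], [0, 0, 0, -0.1708, -0.2]])

```text
time_s: 10.35
ee_pos: [421.4, 72.8, 240.4]
ee_rot: [180.0, 0.0, 98.5]
force: [-0.2, 0.2, 0.4]
gripper_width: 36.9
gripper_force: 0.0
```

Run:
```python
from h import *
s=env.state(); print(s['ee_pos'],s['ee_rot'],s['gripper_width'],s['time_s'])
a=grab('scene','s3'); b=grab('top','t3')
cv2.imwrite('pics/c6.png',np.hstack([up(a[205:305,240:340],4),up(b[155:255,187:287],4)]))
# casting pose in top: mask, nest floor+4
U=up(b,6).astype(int); m=((U[...,2]-U[...,0])>20).astype(np.uint8)*255
m=cv2.morphologyEx(m,cv2.MORPH_OPEN,np.ones((7,7)))
u=proj('top',(618.3,103.2,56))[0]*6+2.5
for q in big(m,tuple(map(float,u))):
    w=cast('top',(q[:,0]-2.5)/6,54)[:,:2]; ce,an,A,_=moms(w); print(ce.round(1),round(np.degrees(an),1),round(A),cv2.minAreaRect(w.astype(np.float32)))
print(delta((420.5,73.6,240.5,98.5),(494.4,84.6,75,98.5)))
```

```text
[421.4072512   72.84495099 240.39633441] [1.79995911e+02 6.49599006e-03 9.84879888e+01] 36.856173166859065 10.35
[620.5 104.4] -81.7 4939 ((618.1767578125, 104.14781188964844), (70.99324798583984, 90.21324920654297), 7.3957672119140625)
[-0.      0.0747  0.1655 -0.    ]
```

View pics/c6.png

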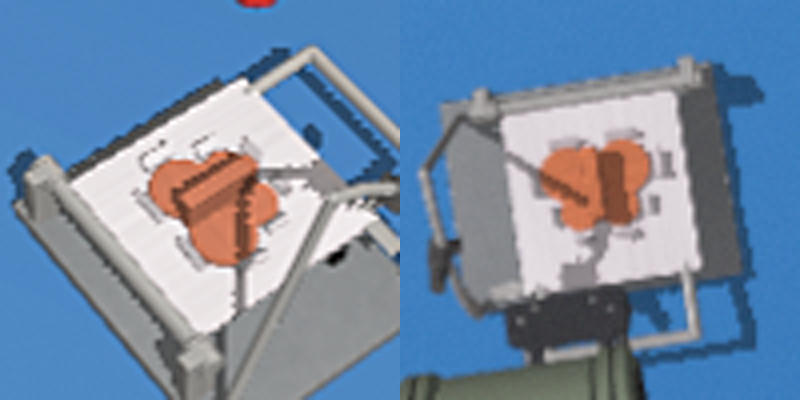

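The casting sits in its nest among the rails, at about (618.3,104), in agreement with the measured nest. Next I take the bar, and measure the marker from the saved pictures.

Emit:
apply_moves(deltas=[[0, 0.02, 0.04, 0, -0.2], [0, 0.04, 0.08, 0, -0.2], [0, 0.06, 0.12, 0, -0.2], [0, 0.075, 0.15, 0, -0.2], [0, 0.075, 0.1655, 0, -0.2]])

```text
time_s: 10.95
ee_pos: [496.2, 84.0, 72.1]
ee_rot: [-179.9, 0.0, 98.4]
force: [0.0, -0.4, -0.2]
gripper_width: 36.4
gripper_force: 0.0
```

Emit:
apply_moves(deltas=[[0, 0, 0, 0, -0.2], [0, 0, 0.02, 0, -0.2], [0, 0, 0.043, 0, -0.2], [0, 0, 0.043, 0, -0.2], [0, 0, 0.043, 0, -0.2]])

```text
time_s: 11.45
ee_pos: [496.1, 84.0, 33.0]
ee_rot: [179.9, 0.0, 98.5]
force: [-0.8, 0.0, 0.3]
gripper_width: 36.5
gripper_force: 0.0
```

Run:
```python
from h import *
yw=np.radians(8.5); ux=np.array([np.cos(yw),np.sin(yw),0]); uy=np.array([-np.sin(yw),np.cos(yw),0])
H=np.array([618.3,103.6,50])+75*ux
a=np.radians(np.arange(20,65,.25))
curve=lambda yj,r: H+yj*uy-r*np.cos(a)[:,None]*ux+r*np.sin(a)[:,None]*[0,0,1]
for n,f,near in(('top','top0',(197,221)),('scene','scene0',(342,252))):
    im=cv2.imread(f'pics/{f}.png'); U=up(im,6); hsv=cv2.cvtColor(U,cv2.COLOR_BGR2HSV)
    m=((hsv[...,2]<105)&(hsv[...,1]<110)).astype(np.uint8)*255
    P=proj(n,curve(108,160))*6+2.5
    for q in big(m,tuple(6.*np.array(near))):
        M=cv2.moments(q); c=np.array([M['m10'],M['m01']])/M['m00']; d=np.hypot(*(P-c).T); i=d.argmin()
        print(n,c/6,M['m00']/36,'angle',np.degrees(a[i]),'px off',d[i]/6,cv2.minAreaRect(q))
```

```text
top [197.68951545 220.51567603] 63.791666666666664 angle 37.75 px off 1.030909162537941 ((1190.0, 1328.0), (80.0, 48.0), 90.0)
scene [343.31040287 250.75461232] 141.19444444444446 angle 36.25 px off 4.927267378737779 ((2076.00244140625, 1514.8221435546875), (126.463623046875, 142.6507568359375), 40.865333557128906)
```

Emit:
apply_moves(deltas=[[0, 0, 0, 0, -1], [0, 0, 0, 0, -1], [0, 0, 0, 0, -1], [0, 0, 0, 0, -1], [0, 0, 0, 0, -1]], grip_force=30)

```text
time_s: 11.95
ee_pos: [490.5, 83.1, 32.0]
ee_rot: [-179.4, 0.0, 98.5]
force: [-9.4, -1.4, 8.2]
gripper_width: 9.2
gripper_force: 30.0
```

Emit:
apply_moves(deltas=[[0, 0, 0, 0, -1], [0, 0, 0, 0, -1], [0, 0, 0, 0, -1]])

```text
time_s: 12.25
ee_pos: [490.5, 83.1, 32.0]
ee_rot: [-179.4, 0.0, 98.5]
force: [-9.6, -2.7, 9.4]
gripper_width: 9.1
gripper_force: 30.0
```

The bar is about 4 mm nearer than commanded, so I recentre to take off the side load.

Emit:
apply_moves(deltas=[[0, -0.002, 0, 0, -1], [0, -0.004, 0, 0, -1], [0, -0.004, 0, 0, -1], [0, -0.004, 0, 0, -1]])

```text
time_s: 12.65
ee_pos: [490.6, 83.2, 32.1]
ee_rot: [-179.9, 0.0, 98.5]
force: [-5.5, -0.9, 5.2]
gripper_width: 9.1
gripper_force: 30.0
```

Emit:
apply_moves(deltas=[[0, -0.002, -0.004, 0, -1], [0, -0.002, -0.008, 0, -1], [0, -0.0015, -0.014, 0, -1], [0, -0.001, -0.02, 0, -1], [0, -0.001, -0.02, 0, -1]])

```text
time_s: 13.15
ee_pos: [491.7, 83.3, 52.9]
ee_rot: [179.9, 0.0, 98.5]
force: [3.2, 0.1, -4.0]
gripper_width: 9.2
gripper_force: 30.0
```

Emit:
apply_moves(deltas=[[0, 0.0013, -0.0099, 0, -1], [0, 0.003, -0.0197, 0, -1], [0, 0.0052, -0.0295, 0, -1], [0, 0.0079, -0.0391, 0, -1], [0, 0.0111, -0.0486, 0, -1]])

```text
time_s: 13.65
ee_pos: [502.3, 84.9, 101.6]
ee_rot: [179.9, 0.0, 98.5]
force: [5.0, -0.4, -5.7]
gripper_width: 8.8
gripper_force: 30.0
```

Emit:
apply_moves(deltas=[[0, 0.0037, -0.0093, 0, -1], [0, 0.0078, -0.0184, 0, -1], [0, 0.0124, -0.0273, 0, -1], [0, 0.0174, -0.0359, 0, -1], [0, 0.0228, -0.0443, 0, -1]])

```text
time_s: 14.15
ee_pos: [523.3, 88.0, 145.1]
ee_rot: [-179.8, 0.0, 98.5]
force: [0.4, -0.5, -4.6]
gripper_width: 8.8
gripper_force: 30.0
```

Emit:
apply_moves(deltas=[[0, 0, 0, 0, -1], [0, 0, 0, 0, -1], [0, 0, 0, 0, -1]])

```text
time_s: 14.45
ee_pos: [522.8, 88.0, 144.3]
ee_rot: [-179.8, 0.0, 98.5]
force: [-3.1, -1.4, -2.2]
gripper_width: 9.1
gripper_force: 30.0
```

Run:
```python
from h import *
s=env.state(); print(s['ee_pos'],s['ee_rot'],s['force'],s['gripper_width'])
a=grab('scene','s4'); b=grab('top','t4')
cv2.imwrite('pics/c7.png',np.hstack([up(a[200:300,270:370],4),up(b[170:270,180:280],4)]))
```

```text
[522.82486552  87.95678581 144.32573251] [-1.79826691e+02  1.15898654e-02  9.85001276e+01] [-3.07273536 -1.44869698 -2.15851656] 9.055089922303617
```

View pics/c7.png

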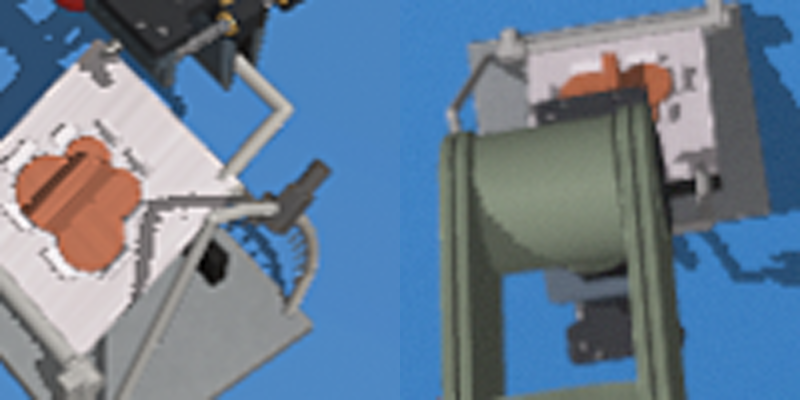

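The plate is at about 0.59 rad with the casting still in its nest, and the marker block is at about (345,249) in the scene view. I'll compare marker and plate in the same camera, so that calibration bias cancels.

Run:
```python
from h import *
yw=np.radians(8.5); ux=np.array([np.cos(yw),np.sin(yw),0]); uy=np.array([-np.sin(yw),np.cos(yw),0]); uz=np.array([0,0,1])
H=np.array([616.5,102.9,50])+75*ux
pt=lambda r,y,a: H+y*uy-r*np.cos(a)*ux+r*np.sin(a)*uz
k=12; x0,y0=317,230
S=lambda im: up(im[y0:y0+45,x0:x0+33],k)
A=S(cv2.imread('pics/scene0.png')); B=S(cv2.imread('pics/s4.png'))
q=lambda P: tuple(int(v) for v in ((proj('scene',P)[0]-[x0,y0])*k+k/2-.5))
for a,c in((.60,(0,255,0)),(.65,(0,255,255)),(.70,(0,0,255))):
    cv2.line(A,q(pt(145,108,a)),q(pt(175,108,a)),c,1); cv2.circle(A,q(pt(160,96,a)),2,c,-1)
for a,c in((.57,(0,255,0)),(.60,(0,255,255))):
    p=[pt(120,70,a),pt(155,70,a),pt(155,30,a)]; cv2.polylines(B,[np.array([q(v) for v in p])],False,c,1)
    p=[pt(138,70,a),pt(138,96,a),pt(150,96,a),pt(150,70,a)]; cv2.polylines(B,[np.array([q(v) for v in p])],False,c,1)
cv2.imwrite('pics/c8.png',np.hstack([A,B]))
for n in('scene0','s4'):
    im=up(cv2.imread(f'pics/{n}.png'),8)[y0*8:(y0+45)*8,(x0+14)*8:(x0+45)*8]; h=cv2.cvtColor(im,cv2.COLOR_BGR2HSV)
    m=((h[...,2]<115)&(h[...,1]<60)).astype(np.uint8)*255
    m=cv2.morphologyEx(m,cv2.MORPH_OPEN,np.ones((17,17)))
    for c in cv2.findContours(m,0,1)[0]:
        if cv2.contourArea(c)>3000: r=cv2.minAreaRect(c); print(n,np.array(r[0])/8+[x0+14,y0],np.array(r[1])/8,r[2])
print([ (a,proj('scene',pt(145,108,a)).round(1),proj('scene',pt(175,108,a)).round(1)) for a in(.6,.65,.7)])
```

```text
scene0 [343.78125191 250.46875   ] [ 9.01561165 21.65514374] 45.0
s4 [344.03241348 249.56573105] [ 7.7111187 19.8164196] 33.34070587158203
[(0.6, array([[338. , 259.4]]), array([[346.7, 250.1]])), (0.65, array([[336.9, 258.9]]), array([[345.4, 249.5]])), (0.7, array([[335.6, 258.6]]), array([[343.9, 249. ]]))]
```

View pics/c8.png

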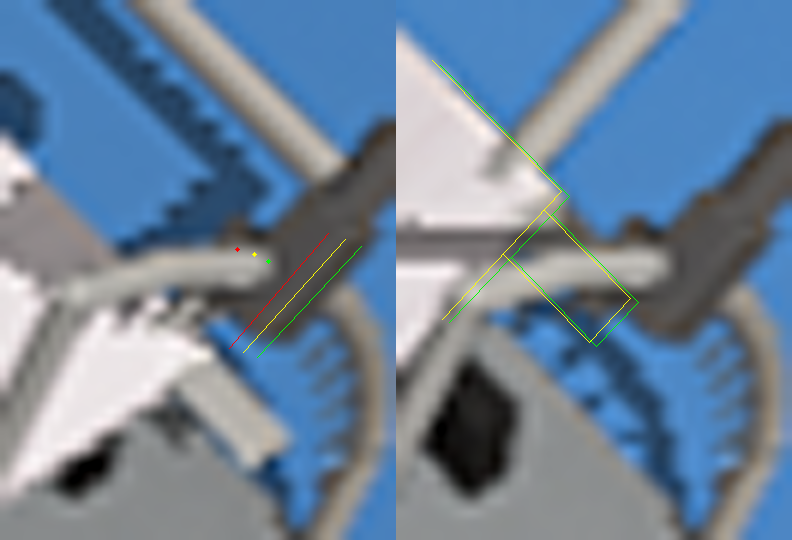

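```bash
cat >> h.py <<'E'
def tri(pt_,ps):
    o=[];d=[]
    for n,p in(('top',pt_),('scene',ps)):
        a=cast(n,[p],0)[0]; e=cams.get_calibration(n)['eye']; v=(a-e)/np.linalg.norm(a-e); o.append(e); d.append(v)
    M=[np.eye(3)-np.outer(v,v) for v in d]
    X=np.linalg.solve(sum(M),sum(m@e for m,e in zip(M,o)))
    return X,np.linalg.norm(np.cross(o[1]-o[0],np.cross(*d)/np.linalg.norm(np.cross(*d)))*0)+abs((o[1]-o[0])@np.cross(*d)/np.linalg.norm(np.cross(*d)))
E
python3 - <<'E'
from h import *
yw=np.radians(8.5); Rm=np.array([[np.cos(yw),-np.sin(yw),0],[np.sin(yw),np.cos(yw),0],[0,0,1]])
def blob(n,f,x,y,w,h,vt,st):
    k=8; im=up(cv2.imread(f'pics/{f}.png')[y:y+h,x:x+w],k); q=cv2.cvtColor(im,cv2.COLOR_BGR2HSV)
    m=((q[...,2]<vt)&(q[...,1]<st)).astype(np.uint8)*255; m=cv2.morphologyEx(m,cv2.MORPH_OPEN,np.ones((17,17)))
    c=max(cv2.findContours(m,0,1)[0],key=cv2.contourArea); M=cv2.moments(c); r=cv2.minAreaRect(c)
    return np.array([M['m10'],M['m01']])/M['m00']/k-.44+[x,y], M['m00']/64, np.array(r[1])/k,r[2]
for vt,st in((105,60),(115,60),(115,90)):
    T=blob('top','top0',190,210,14,22,vt,st); S=blob('scene','s4',331,232,28,28,vt,st)
    X,g=tri(T[0],S[0])
    for N in((617.4,103.2,0),):
        j=(X-N)@Rm; print(vt,st,'T',T[0].round(2),round(T[1]),T[2].round(1),'S',S[0].round(2),round(S[1]),S[2].round(1),'jig',j.round(1),'gap',round(g,1),'a',np.arctan2(j[2]-50,75-j[0]).round(3),'r',np.hypot(j[2]-50,75-j[0]).round(1))
# known references: plate corner (-80,-70), bar end outer corners
L=lambda p:(np.array(p)-2.5)/6+[187,160]
C=lambda p:(np.array(p)-2.5)/6+[235,212]
for nm,a,b in(('barend -y',(444,474),(500,37)),('plate -80,-70',(449,374),(403,77))):
    X,g=tri(L(a),C(b)); print(nm,((X-(617.4,103.2,0))@Rm).round(1),round(g,1))
E
```

```text
105 60 T [197.04 220.28] 53 [12.   7.4] S [343.23 249.91] 92 [ 7.4 19.8] jig [-54.4 109.4 166. ] gap 2.2 a 0.731 r 173.7
115 60 T [197.17 220.18] 56 [12.   7.9] S [343.17 249.97] 94 [ 7.7 19.8] jig [-54.2 109.2 165.6] gap 2.5 a 0.73 r 173.4
115 90 T [197.27 220.2 ] 65 [12.6  8.2] S [343.38 249.73] 108 [ 8. 21.] jig [-54.5 109.  166.1] gap 3.1 a 0.731 r 174.0
barend -y [-128.   -58.5   55. ] 1.3
plate -80,-70 [-78.  -68.   54.9] 3.6
```

Emit:
apply_moves(deltas=[[0, 0.004, -0.0055, 0, -1], [0, 0.008, -0.0107, 0, -1], [0, 0.0121, -0.0159, 0, -1], [0, 0.0121, -0.0159, 0, -1], [0, 0.0121, -0.0159, 0, -1]])

```text
time_s: 15.05
ee_pos: [534.9, 89.8, 161.4]
ee_rot: [-179.8, 0.0, 98.5]
force: [-6.8, -1.2, 1.2]
gripper_width: 9.2
gripper_force: 30.0
```

Run:
```python
from h import *
s=env.state(); print(s['ee_pos'],s['ee_rot'],s['force'],s['gripper_width'])
a=grab('scene','s5'); b=grab('top','t5')
out=np.zeros((600,800,3),np.uint8)
A=up(a[230:268,317:357],15)[:570,:600]; B=up(b[195:225,250:275],8); C=up(a[192:222,278:303],8)
out[:A.shape[0],:600]=A; out[:240,600:]=B; out[250:490,600:]=C
cv2.imwrite('pics/c9.png',out)
```

```text
[534.86030128  89.75941508 161.41262232] [-1.79811685e+02  1.14814377e-02  9.84999584e+01] [-6.75376202 -1.22294866  1.23514119] 9.225586968358424
```

View pics/c9.png

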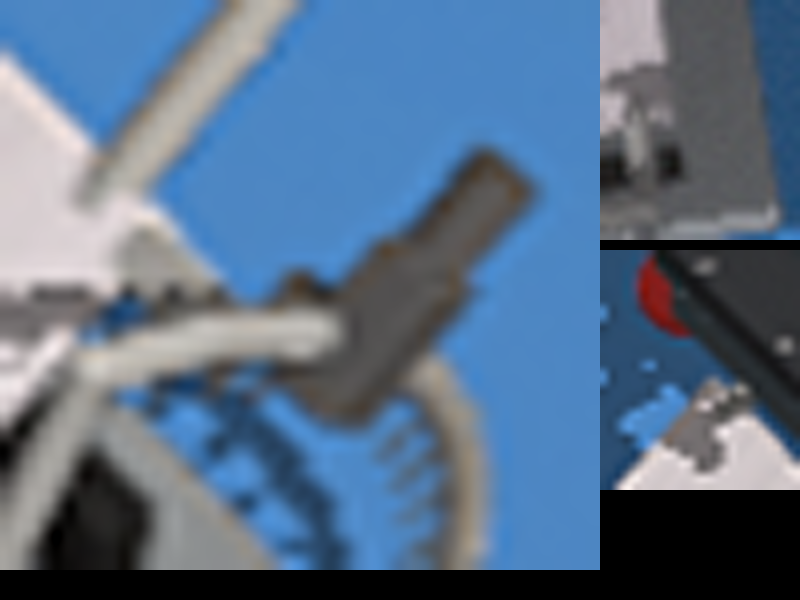

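```bash
cat > fit.py <<'E'
from h import *
from scipy.optimize import least_squares
top=[((-87.5,-112.5,12),(516,380)),((87.5,-112.5,12),(467,66)),((87.5,112.5,12),(62,128)),((-125,-58,50),(446,474)),((-125,58,50),(220,507)),((-80,-70,50),(449,374)),((65,-70,50),(413,111)),((65,70,50),(157,147))]
sc=[((87.5,-112.5,12),(51,264)),((-87.5,112.5,12),(680,412)),((-87.5,-112.5,12),(359,77)),((-125,-58,50),(500,36)),((-80,-70,50),(403,77)),((-80,70,50),(606,288)),((65,-70,50),(134,232)),((65,70,50),(326,463))]
tp=np.array([(np.array(p)-2.5)/6+[187,160] for _,p in top]); sp=np.array([(np.array(p)-2.5)/6+[235,212] for _,p in sc])
def sub(f,p):
    g=cv2.cvtColor(cv2.imread(f'pics/{f}.png'),cv2.COLOR_BGR2GRAY); q=cv2.cornerSubPix(g,np.float32(p).reshape(-1,1,2),(2,2),(-1,-1),(3,30,.01))[:,0]; return np.where(np.hypot(*(q-p).T)[:,None]<1,q,p)
def W(v,P):
    c,s=np.cos(v[2]),np.sin(v[2]); P=np.asarray(P,float); return np.c_[v[0]+c*P[:,0]-s*P[:,1],v[1]+s*P[:,0]+c*P[:,1],P[:,2]]
def mk(r,a,y): return [(75-r*np.cos(a),y,50+r*np.sin(a))]
def run(tp,sp,mt,ms,y0=108.):
    def f(v):
        e=[(proj('top',W(v,[p for p,_ in top]))+v[3:5]-tp)/.35,(proj('scene',W(v,[p for p,_ in sc]))+v[5:7]-sp)/.35,
           (proj('top',W(v,mk(v[7],v[8],v[9])))+v[3:5]-mt)/.3,(proj('scene',W(v,mk(v[7],v[8],v[9])))+v[5:7]-ms)/.3]
        return np.r_[np.vstack(e).ravel(),v[3:7]/.8,(v[9]-y0)/1.5]
    s=least_squares(f,[617,103,.148,0,0,0,0,165,.68,108],loss='soft_l1'); sd=np.sqrt(np.diag(np.linalg.inv(s.jac.T@s.jac)))
    return s,sd,f
if __name__=='__main__':
    for nm,t,s_ in(('eye',tp,sp),('sub',sub('top0',tp),sub('scene0',sp))):
        for mt,ms in(((197.17,220.2),(343.25,249.9)),):
            s,sd,f=run(t,s_,np.array(mt),np.array(ms)); print(nm,s.x.round(3),'sd a',sd[8].round(3)); print((s.fun[:-5].reshape(-1,2)*.35).round(2).tolist())
E
python3 fit.py
```

```text
eye [ 6.17037e+02  1.02917e+02  1.43000e-01 -2.76000e-01 -5.34000e-01
  5.32000e-01 -1.39000e-01  1.72738e+02  7.16000e-01  1.08249e+02] sd a 0.01
[[3.24, 1.14], [3.58, 0.14], [2.76, 0.2], [-1.07, -0.95], [-0.18, -1.04], [0.19, 0.86], [-0.31, -0.7], [-1.36, -0.07], [-0.73, -3.11], [-0.52, -2.84], [-0.19, -2.96], [-0.22, 1.75], [0.2, -0.04], [0.25, 0.14], [0.87, 0.87], [1.67, 0.97], [-0.09, 0.15], [-0.16, -0.02]]
sub [ 6.17161e+02  1.03043e+02  1.41000e-01 -2.85000e-01 -5.05000e-01
  4.50000e-01 -1.60000e-02  1.73339e+02  7.16000e-01  1.08057e+02] sd a 0.012
[[3.16, 1.2], [3.59, 0.19], [3.09, 0.62], [-1.18, -0.92], [0.37, -1.62], [-0.31, 1.33], [-0.32, -0.68], [-0.54, -0.48], [-0.81, -3.01], [-0.31, -2.91], [-0.2, -2.78], [-0.24, 1.96], [0.36, -0.24], [0.15, 0.38], [0.84, 0.84], [1.5, 1.15], [-0.14, 0.19], [-0.2, -0.02]]
```

Run:
```python
import fit; from fit import *
from scipy.optimize import least_squares
for t,s_ in((tp,sp),(sub('top0',tp),sub('scene0',sp))):
  for ms,mt in(((343.25,249.9),(197.17,220.2)),((343.25,249.9),(197.3,220.5))):
    def pts(L,v): return [(p[0]+(v[10] if p[2]==12 else 0),p[1]+(v[11] if p[2]==12 else 0),p[2]) for p,_ in L]
    def f(v):
        e=[(proj('top',W(v,pts(top,v)))+v[3:5]-t)/.35,(proj('scene',W(v,pts(sc,v)))+v[5:7]-s_)/.35,
           (proj('top',W(v,mk(*v[7:10])))+v[3:5]-mt)/.3,(proj('scene',W(v,mk(*v[7:10])))+v[5:7]-ms)/.3]
        return np.r_[np.vstack(e).ravel(),v[3:7]/.8,(v[9]-108)/1.5]
    s=least_squares(f,[617,103,.148,0,0,0,0,165,.68,108,0,8],loss='soft_l1'); sd=np.sqrt(np.diag(np.linalg.inv(s.jac.T@s.jac)))
    print(s.x.round(3).tolist(),'sd',sd[8].round(3)); print((s.fun[:-5].reshape(-1,2)*.35).round(1).tolist())
# plate -80,-70 corner and angle check from s5/t5: predicted pixels at a
v=s.x
for a in(.66,.69,.72): print(a,[(n,(proj(n,W(v,mk(155,a,y)))+v[i:i+2]).round(2).tolist()) for n,i,y in(('top',3,-70),('scene',5,-70),('scene',5,70))])
```

```text
[616.4, 101.674, 0.14, -0.222, -0.209, 0.169, -0.325, 172.061, 0.719, 109.498, 5.178, 10.774] sd 0.012
[[0.1, 0.6], [0.6, -0.3], [-0.2, -0.4], [-0.7, -0.4], [0.2, -0.5], [0.6, 1.4], [0.2, -0.1], [-0.9, 0.4], [-0.4, -0.1], [0.3, 0.6], [0.4, -0.2], [-0.5, 1.2], [-0.1, -0.6], [-0.2, -0.4], [0.5, 0.2], [1.2, 0.3], [-0.1, 0.4], [-0.6, -0.1]]
[616.4, 101.64, 0.14, -0.234, -0.2, 0.167, -0.317, 172.017, 0.713, 109.328, 5.176, 10.778] sd 0.011
[[0.1, 0.7], [0.6, -0.3], [-0.2, -0.4], [-0.7, -0.4], [0.2, -0.5], [0.6, 1.5], [0.2, -0.1], [-0.9, 0.4], [-0.4, -0.1], [0.3, 0.6], [0.4, -0.2], [-0.5, 1.2], [-0.1, -0.6], [-0.2, -0.4], [0.5, 0.2], [1.2, 0.3], [-0.1, 0.4], [-0.5, -0.1]]Traceback (most recent call last):
  File "<stdin>", line 10, in <module>
    return func(*args, **kwargs)
    result = trf(vector_fun.fun, vector_fun.jac, x0, f0, J0, lb, ub, ftol, xtol,
                 gtol, max_nfev, x_scale, loss_function, tr_solver,
                 tr_options.copy(), verbose, callback=callback_wrapped)
    return trf_no_bounds(
        fun, jac, x0, f0, J0, ftol, xtol, gtol, max_nfev, x_scale,
     
[... 564 characters left out ...]
                             use_one_sided, method,
                             ^^^^^^^^^^^^^^^^^^^^^^
                             mf)
                             ^^^
    df = [f_eval - f0 for f_eval in f_evals]
                                    ^^^^^^^
    f = np.atleast_1d(self.fun(x, *self.args, **self.kwargs))
                      ~~~~~~~~^^^^^^^^^^^^^^^^^^^^^^^^^^^^^^
    return np.atleast_1d(self.fun(x))
                         ~~~~~~~~^^^
    return self.f(x, *self.args, **self.kwargs)
           ~~~~~~^^^^^^^^^^^^^^^^^^^^^^^^^^^^^^
  File "<stdin>", line 7, in f
  File "h.py", line 15, in proj
    c=cams.get_calibration(n)
ValueError: time passes only in moves, steps and waits
```

```bash
python3 - <<'E'
import re
s=open('h.py').read().replace("cams.get_calibration(n)","CAL(n)").replace("from workcell import env, cams","from workcell import env, cams\nimport functools\nCAL=functools.lru_cache(None)(lambda n: cams.get_calibration(n))")
open('h.py','w').write(s)
E
python3 - <<'E'
from fit import *
v=np.array([616.4,101.65,.14,-.23,-.2,.168,-.32])
for f in('s4','s5'):
    k=8;x0,y0=325,208; im=up(cv2.imread(f'pics/{f}.png')[y0:y0+32,x0:x0+30],k); h=cv2.cvtColor(im,cv2.COLOR_BGR2HSV)
    m=(h[...,1]<105).astype(np.uint8)*255
    cs=[c for c in cv2.findContours(m,0,1)[0] if cv2.contourArea(c)>1000]
    for c in cs:
        q=c[:,0]; i=q[:,0].argmax(); j=q[:,1].argmin(); print(f,cv2.contourArea(c)/64,'right',(q[i]/k-.44+[x0,y0]).round(2),'top',(q[j]/k-.44+[x0,y0]).round(2))
for a in(.55,.6,.65,.7,.75):
    print(a,'bar +y',(proj('scene',W(v,mk(200,a,58)))+v[5:7]).round(2),'corner',(proj('scene',W(v,mk(155,a,70)))+v[5:7]).round(2),'mark',(proj('scene',W(v,mk(160,a,96)))+v[5:7]).round(2),'toptongue',(proj('scene',W(v,mk(150,a,96)))+v[5:7]).round(2))
E
```

```text
s4 233.0 right [343.06 227.18] top [324.56 207.56]
s5 187.8828125 right [339.81 225.44] top [324.56 207.56]
0.55 bar +y [[341.12 229.02]] corner [[331.3  245.72]] mark [[339.85 251.54]] toptongue [[336.91 254.54]]
0.6 bar +y [[339.76 228.03]] corner [[330.18 245.06]] mark [[338.74 250.88]] toptongue [[335.85 253.95]]
0.65 bar +y [[338.23 227.18]] corner [[328.94 244.51]] mark [[337.5  250.34]] toptongue [[334.67 253.46]]
0.7 bar +y [[336.53 226.48]] corner [[327.58 244.07]] mark [[336.12 249.92]] toptongue [[333.37 253.08]]
0.75 bar +y [[334.67 225.93]] corner [[326.09 243.74]] mark [[334.62 249.62]] toptongue [[331.95 252.81]]
```

The marker triangulates to about 0.715 rad, and the plate is at about 0.685 rad. I'll raise it a little and relieve the radial load.

Emit:
apply_moves(deltas=[[0, 0.001, -0.0025, 0, -1], [0, 0.0017, -0.005, 0, -1], [0, 0.0022, -0.0065, 0, -1], [0, 0.0022, -0.0065, 0, -1], [0, 0.0022, -0.0065, 0, -1]])

```text
time_s: 15.65
ee_pos: [539.5, 90.5, 167.2]
ee_rot: [179.9, 0.0, 98.5]
force: [2.7, -0.4, -6.1]
gripper_width: 9.1
gripper_force: 30.0
```

Run:
```python
from fit import *
s=env.state(); print(s['ee_pos'],s['ee_rot'],s['force'],s['gripper_width'])
print('a by z',np.arcsin((s['ee_pos'][2]-32.1)/200),'by x',np.arccos(1-(s['ee_pos'][0]-490.55)/200/.989))
a=grab('scene','s6')
k=8;x0,y0=325,208; im=up(a[y0:y0+32,x0:x0+30],k); h=cv2.cvtColor(im,cv2.COLOR_BGR2HSV)
c=max(cv2.findContours((h[...,1]<105).astype(np.uint8)*255,0,1)[0],key=cv2.contourArea)[:,0]; print('bar right',c[c[:,0].argmax()]/k-.44+[x0,y0])
```

```text
[539.50461706  90.47069308 167.23285987] [1.79868100e+02 7.97489525e-03 9.84990370e+01] [ 2.70091831 -0.40415687 -6.05030442] 9.146069571385151
a by z 0.7418654304279703 by x 0.7189396820569643
bar right [338.56  224.685]
```

Run:
```python
from h import *
a=cv2.imread('pics/s6.png')
cv2.imwrite('pics/c10.png',np.hstack([up(a[232:268,320:356],14)[:,:504],cv2.resize(up(a[205:265,265:340],4)[:,:296],(296,240))[:240].repeat(1,0) if 0 else cv2.copyMakeBorder(up(a[205:279,266:340],4),0,208,0,0,0)]))
```

```text
(no output)
```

View pics/c10.png

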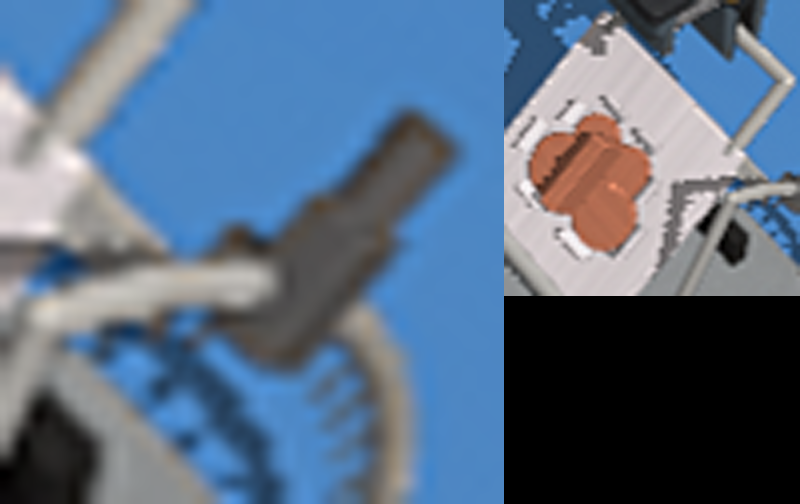

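The casting is still in its nest, and the tongue is level with the blade to within the measurement (plate about 0.715, marker about 0.715). I'll let it settle, check that it is still, and hand in.

Emit:
apply_moves(deltas=[[0, 0, 0, 0, -1], [0, 0, 0, 0, -1], [0, 0, 0, 0, -1], [0, 0, 0, 0, -1], [0, 0, 0, 0, -1]])

```text
time_s: 16.2
ee_pos: [539.3, 90.4, 167.1]
ee_rot: [179.9, 0.0, 98.5]
force: [5.4, -0.0, -9.1]
gripper_width: 8.9
gripper_force: 30.0
```

Run:
```python
from h import *
s=env.state(); print(s['ee_pos'],abs(s['qvel']).max(),s['gripper_width'],s['time_s'])
if np.hypot(s['ee_pos'][0]-539.5,s['ee_pos'][2]-167.2)<2: print(env.job_done())
```

```text
[539.33995453  90.44015812 167.08155815] 0.07422163444968966 8.882630258770023 16.2
the job is handed in; nothing more can be done
None
```

I handed the job in at 16.2 s: the casting is seated in its nest, and the plate is held still by its bar at about 0.715 rad, matching the marker (also about 0.715 rad) to roughly ±0.015 rad; I never saw the pointer tip meet the blade, since the quadrant hides it.

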